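Wedge the hinged work board level

TASK

The hinged plywood work board is low at its near edge. Pick up the red-handled wooden wedge, lay it on the steel strip with its thin end towards the low edge, and push it straight in under the middle of the steel foot bar until the bubble of the yellow level sits between its two black lines, then let go so that the wedge alone carries the board. Work gently: do not bear down hard on the wedge or ram it in, never push so far that the bubble runs well out past the near line, do not lift or lean on the board with the robot, and leave the tape measure, glue bottle and mallet where they are.

Things in the scene. Friction and masses are not known exactly. Their poses are not given: they have to be found in the camera images.
- plinth: Dark wooden plinth with two steel cheeks, fixed; carries the board's pivot. Origin on the bench top directly below the middle of the foot bar; +x (horizontal) points from the low edge to the pivot, the direction to push the wedge; z up. Block and cheeks begin 210 mm beyond the origin; below the board all before that is free.
- board: Plywood board 265 x 220 x 18 mm; level and a 30 mm high chair-leg blank are fixed on top. Origin at the middle of the foot bar's axis, at the board's underside; it reaches 10 mm towards its own -x (near, low edge) and turns about a pivot along y, 240 mm to +x, 30 mm above the bench. Starts 0.042 rad (10 mm) low, can rise 0.04 rad past level. Bears on the wedge with 5 to 8 N; sinks if not held up.
- foot (a point): Lowest line of the round steel foot bar (12 mm diameter, 200 mm long, along y, set into the board's underside 10 mm in from the near edge), at its middle. This is what rides up the wedge. 24 mm above the bench when the board is level, about 14 mm at the start.
- bubble (a joint): Bubble of the yellow level (200 x 46 x 24 mm; green vial along the board's x, seen from above): centre of the pale 30 mm bubble along the vial, m. 0 = centred, + = towards the pivot (far, high end), - = towards the near edge. Moves 1.1 mm per mrad of tilt: 0.046 at the start, falls as the near edge rises. Inner edges of the black lines are 20 mm either side: between them = within 5 mm of 0.
- vial_mid (a point): Middle of the level's vial, on its top face, midway between the two black lines (axes as the board's).
- track: Black rubber sheet 270 x 84 x 2 mm fixed on the bench, with a bright steel strip 260 x 60 mm for the wedge to slide on, from 225 mm before to 35 mm beyond the origin along x. Origin and axes as the plinth's. The strip's top is 3 to 8 mm above the bench, unknown: find it by feel, and the depth (thin end 60 to 95 mm past the bar) by the bubble. It does not move.
- wedge: Loose wooden wedge 156 mm long, 34 wide, about 140 g. Origin under its middle; +x points to the thin end. Ramp 120 mm long, 3 mm high at the thin end, 27 mm at the handle (1 in 5); behind it a red handle block 36 long, 34 wide, 50 mm high, its centre 60 mm behind the origin. Friction holds it where it is left; pushing it in takes about 6 to 17 N.
- wedge_tip (a point): Middle of the lower edge of the wedge's thin end, 78 mm ahead of the wedge's origin (axes as the wedge's).
- wedge_grip (a point): Place to grip the red handle: on its middle, 32 mm above the wedge's underside (18 mm below the handle's top); grip it across its 34 mm width (along the wedge's y).
- tape: Yellow and black tape measure, 70 x 46 x 62 mm, standing on the bench; origin under its middle. To be left alone.
- glue: White glue bottle with an orange cap, 60 mm diameter, 160 mm high, standing; origin under its middle. To be left alone.
- mallet: Mallet with a wooden handle and rubber head, 240 mm long, lying along its own x with the handle to -x; to be left alone.
Mind the look-alikes: they are no part of the job. Of the things like the wedge, leave any that is green; of the rest the larger one is meant.

How it is judged:
By the outcome, as a careful person would: the job done as asked, in the order asked, and still so for the second after the job is handed in, with the robot touching nothing.
It also fails if it takes over 54 s, if anything falls off the work surface, if the arm or the gripper's body presses on something with over 40 N, if the wrist force passes 120 N, or if a joint passes its speed limit or range.

ROBOT

A 6-joint arm with a two-finger parallel gripper is mounted at the origin on the work surface. World frame = base frame: x ahead of the robot, y to its left, z up, the work surface at z = 0. Lengths are in m, angles in rad, forces in N, time in s.
With the tool pointing down it reaches from about 0.35 to 0.975 m from the base axis. Payload 4.9 kg.
Tool frame: the origin (TCP) lies on the centre line of the jaws, within the pads' length; the fingertips stand 14 mm ahead of it and the grasp point (between the pads) lies 5 mm behind it; z points along the fingers, y is the line along which they close (so a half turn about z gives the same grasp; the last joint's range is limited). The gripper opens to 85 mm and grips with 20 to 120 N. Pads are 22 mm wide; open, the fingers measure 114 mm over their backs; the gripper's body (76 mm by 85 mm) begins 54 mm behind the grasp point. The pads swing forward as they close: fully open they stand 13 mm farther back than shut.
Start: joints at [1.14, 0.053, 1.613, -0, 1.476, -0.119], TCP at [0.192, 0.595, 0.224] pointing down, gripper open.
Joint ranges: [-3.01, 3.01], [-1.01, 2.22], [0.06, 2.58], [-1.02, 4.17], [0.09, 2.62], [-3.14, 3.14]. Speed limits (rad/s): [2.57, 2.57, 3.14, 3.14, 3.14, 3.14].

INTERFACE

Orientations are given as a unit quaternion [w, x, y, z].
In Python, from plant import * gives the robot as it stands.
- The arm moves only by the tool send_rows, never from a script. Its argument "steps" is a list of rows, each an object with "translation": the shift along the tool's x, y, z in cm, a list of three; "delta_rot": the turn, a rotation vector about the tool's x, y, z in rad, a list of three; "jaw": the finger opening in cm, from 0 to 8.54. In form: [{"translation": [dx, dy, dz], "delta_rot": [rx, ry, rz], "jaw": jaw}, ...]. A call has exactly 8 rows; each row is the pose to reach, as a shift and turn from the pose commanded when the call began, along the tool's axes at that moment; what a row does not reach only later rows make up. A row lasts 1/10 s, in which the tool goes at most 50 mm and 8.59 degrees, less where a joint would pass 70% of its speed; a pose out of reach is approached as far as the arm can. A call with a gripper value outside its range is refused whole. The fingers move at their own pace and stop on an object; the grip force is fixed at half the most. Time passes only in rows, so rows that repeat a pose let the fingers close, or fill a call up. It gives the time, the measured TCP pose, the force, the opening and the grip force at its end, in the units of the state.
- state(): the state, without advancing time (a new reading comes with each control period).
- grab_frame(name): name is "scene" or "top" or "wrist"; returns a dict with "pixels" (480x640x3 uint8, blue, green, red), "range_z" (480x640 float32, m along the optical axis (not along the pixel's ray), 0 where there is no reading), "fx", "fy", "cx", "cy" (pixels), "rvec" (rotation vector, rad) and "tvec" (3), from world to camera coordinates, as OpenCV has them. Camera axes: x right, y down, z forward; pixel columns grow to the right and rows downward; lengths in m; the calibration is good to about 2 mm. A picture is of the moment at which its call begins.
- job_done(): hands the job in; it is judged then, once.
The state is a dict: "time": time; "joint_pos": joint angles; "joint_vel": joint speeds; "joint_efforts": joint torques, N m; "tool_pos": TCP position; "tool_rot": TCP orientation; "contact_force": force on the tool from outside, world axes, zero at the start; "ft_torque": the same for the moment, N m; "gripper_width": opening from 0.0 (shut) to 1.0 (fully open); "grasp_force": force on a finger pad.
Only numpy, scipy, OpenCV 4.12 (cv2) and the standard library are available. Lean on these libraries where they do the work, as an engineer would, in place of code of your own. Each camera call takes 0.05 s, during which the arm holds its last target. There are 200 camera calls.

## Working session

There is one attempt and no reset: what is moved stays moved. The work goes in short steps, Python scripts to look and compute and a tool call to move; the robot and the scene stay as the last step left them, time stands still between calls to the robot, and variables do not carry over. Pictures are saved under pics/ and viewed, at most 10 in all, crops included, and the job is handed in when it is done.

Besides the shell and the picture viewer there is one more tool, called in YAML: its name, and indented under it one key for each argument. send_rows: Moves the arm, as the interface text tells. Its arguments: {"type":"object","properties":{"steps":{"type":"array","items":{"type":"object","properties":{"translation":{"type":"array","items":{"type":"number"}},"delta_rot":{"type":"array","items":{"type":"number"}},"jaw":{"type":"number"}}}}},"required":["steps"]}

```bash
mkdir -p pics; ls
cat > h.py <<'E'
from plant import *
import numpy as np, cv2
from scipy.spatial.transform import Rotation as R
def world(f,u,v):
    """pixels -> world points by depth"""
    z=f["range_z"][np.int32(v),np.int32(u)]
    c=np.stack([(u-f["cx"])/f["fx"]*z,(v-f["cy"])/f["fy"]*z,z],-1)
    Rm=cv2.Rodrigues(np.float64(f["rvec"]))[0]
    return (c-np.ravel(f["tvec"]))@Rm
def ray(f,u,v,h):
    """pixel -> world point on plane z=h"""
    Rm=cv2.Rodrigues(np.float64(f["rvec"]))[0]; o=-Rm.T@np.ravel(f["tvec"])
    d=Rm.T@np.array([(u-f["cx"])/f["fx"],(v-f["cy"])/f["fy"],1])
    return o+d*(h-o[2])/d[2]
E
python3 - <<'E'
from h import *
for n in("scene","top"):
    f=grab_frame(n); cv2.imwrite(f"pics/{n}0.png",f["pixels"])
    np.savez(f"{n}0.npz",**f)
s=state(); print(s)
E
```

```text
pics
{'time': 0.1, 'joint_pos': array([ 1.13998231e+00,  5.33025310e-02,  1.61417723e+00,  1.26441377e-05,
        1.47600299e+00, -1.18988560e-01]), 'joint_vel': array([-0.00037027, -0.00248092, -0.00236755, -0.00146897,  0.00068765,
       -0.0006731 ]), 'joint_efforts': array([ 3.45198832e-04, -3.94903207e+01, -3.71364248e+01, -1.76775907e-04,
        3.96446034e-03, -7.94826008e-06]), 'tool_pos': array([0.1914907 , 0.59432657, 0.22306646]), 'tool_rot': array([-2.62592764e-04,  1.55282348e-01,  9.87869677e-01, -9.07858018e-04]), 'contact_force': array([0.3978173 , 0.80539517, 0.02538139]), 'ft_torque': array([-0.0451702 , -0.01522908,  0.0072802 ]), 'grasp_force': 0.0, 'gripper_width': 0.9985949950278397}
```

View pics/top0.png

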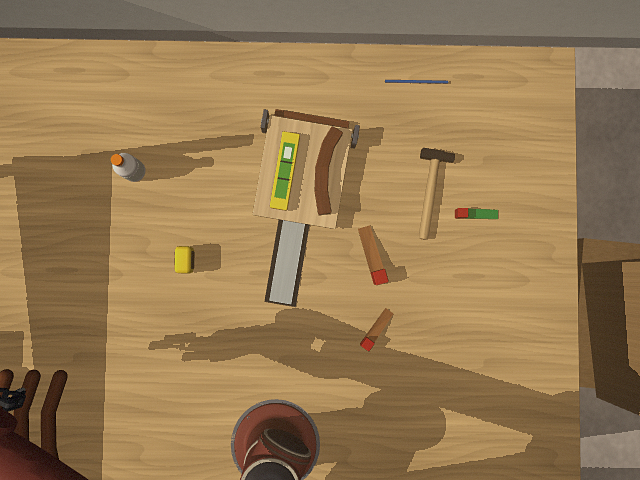

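View pics/scene0.png

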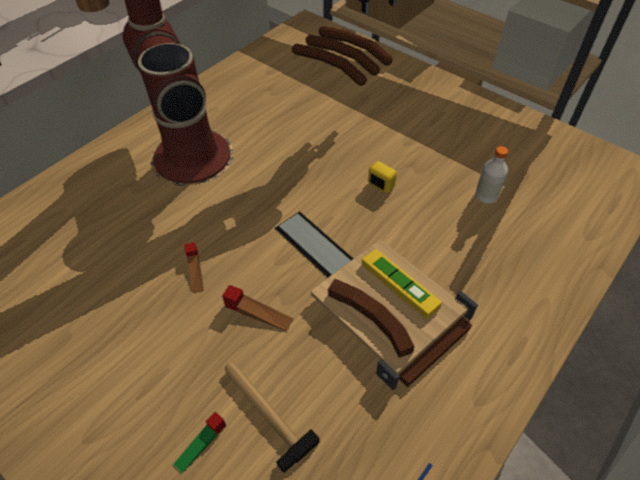

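Top view: the meant wedge is the larger red one, with its handle at (379,277) and tip near (366,228). The strip runs from (282,298) to (293,222), the level is at (285,170), and the decoys are at (376,330) (small) and (477,213) (green). The scene view agrees.

Run:
```python
from h import *
f=dict(np.load("top0.npz")); im=f["pixels"]; hsv=cv2.cvtColor(im,cv2.COLOR_BGR2HSV)
H,S,V=[hsv[...,i].astype(int) for i in range(3)]
def box(m,r,name,h):
    x0,y0,x1,y1=r; k=np.zeros(m.shape,np.uint8); k[y0:y1,x0:x1]=m[y0:y1,x0:x1]
    n,l,st,_=cv2.connectedComponentsWithStats(k); i=1+np.argmax(st[1:,4]); v,u=np.nonzero(l==i)
    P=np.array([ray(f,a,b,h)[:2] for a,b in zip(u,v)])
    c,wh,a=cv2.minAreaRect(np.float32(P)*1000); print(name,len(u),"c",np.round(c,1),"wh",np.round(wh,1)); 
    print(cv2.boxPoints((c,wh,a)).round(1).tolist(),"depthz",np.round(np.median(world(f,u,v)[:,2]),4)); return P
red=((H<6)|(H>174))&(S>150)&(V>90)
box(red,(340,200,410,300),"handle",.05)
box(red,(340,300,410,360),"small",.04)
st=(S<60)&(V>110)
box(st,(255,200,320,310),"strip",.005)
dark=(V<70)
box(dark|st,(255,226,320,310),"track",.003)
yel=(H>22)&(H<34)&(S>170)&(V>150)
gr=(H>40)&(H<75)&(S>120)
box(yel|gr|(V>235)&(S<80),(260,120,305,215),"level",.07)
wood=(S>120)&(H<14)
box(wood,(350,215,400,290),"wedge",.02)
for u,v in((300,240),(288,250),(340,250)): print(world(f,np.array([u]),np.array([v])))
b=im[100:310,240:410]; cv2.imwrite("pics/crop.png",cv2.resize(b,None,fx=3.5,fy=2.8*1.0,interpolation=cv2.INTER_CUBIC)[:590])
```

```text
handle 181 c [ 438.9 -261.2] wh [33.6 37.5]
[[417.8999938964844, -247.39999389648438], [427.5, -283.6000061035156], [459.8999938964844, -275.0], [450.3999938964844, -238.8000030517578]] depthz 0.0493
small 106 c [ 266.7 -231.4] wh [28.4 25. ]
[[248.5, -236.39999389648438], [269.29998779296875, -250.10000610351562], [284.8999938964844, -226.39999389648438], [264.1000061035156, -212.6999969482422]] depthz 0.0376
strip 1838 c [474.5 -21.7] wh [ 59.8 216.3]
[[363.0, -34.5], [576.7000122070312, -68.0], [586.0, -8.899999618530273], [372.20001220703125, 24.5]] depthz 0.0073
track 2325 c [470.4 -21.2] wh [ 82.2 215.1]
[[357.8999938964844, -45.599998474121094], [570.5, -78.0], [582.9000244140625, 3.299999952316284], [370.20001220703125, 35.70000076293945]] depthz 0.0063
level 1159 c [708.1 -12.7] wh [ 44.3 199.3]
[[606.2999877929688, -19.399999618530273], [803.2999877929688, -49.79999923706055], [810.0, -6.0], [613.0, 24.399999618530273]] depthz 0.0677
wedge 221 c [ 438.6 -265.2] wh [37.7 40.5]
[[414.79998779296875, -251.10000610351562], [426.20001220703125, -290.0], [462.3999938964844, -279.29998779296875], [450.8999938964844, -240.5]] depthz 0.0488
[[ 0.53261337 -0.05630764  0.009401  ]]
[[ 0.50546449 -0.02498472  0.0138158 ]]
[[ 0.5081685  -0.16370703 -0.00449585]]
```

```bash
cat >> h.py <<'E'
def go(pos,yaw=None):
    """print tool-frame shift (cm) and turn to reach world pos, wedge-yaw"""
    s=state(); q=s["tool_rot"]; T=R.from_quat([q[1],q[2],q[3],q[0]])
    p=yaw+np.pi/2; G=R.from_matrix(np.array([[-np.sin(p),np.cos(p),0],[np.cos(p),np.sin(p),0],[0,0,-1]]).T)
    print("shift",(100*T.inv().apply(np.array(pos)-s["tool_pos"])).round(2),"turn",(T.inv()*G).as_rotvec().round(3),
     "at",s["tool_pos"].round(4),"F",s["contact_force"].round(1),"t",s["time"])
E
python3 -c "
from h import *
go([.41,.2,.223],.1)
f=dict(np.load('top0.npz'))
t=ray(f,366,228,.01);print(t)
"
```

```text
shift [-32.9  -30.83   0.06] turn [-0.002 -0.001 -0.412] at [0.1915 0.5943 0.2231] F [0.4 0.8 0. ] t 0.1
[ 0.56708706 -0.2310554   0.01      ]
```

send_rows:
  steps:
    - {"translation": [-3.3, -3.1, 0], "delta_rot": [0, 0, -0.05], "jaw": 8.5}
    - {"translation": [-6.6, -6.2, 0], "delta_rot": [0, 0, -0.1], "jaw": 8.5}
    - {"translation": [-9.9, -9.3, 0], "delta_rot": [0, 0, -0.15], "jaw": 8.5}
    - {"translation": [-13.2, -12.4, 0], "delta_rot": [0, 0, -0.2], "jaw": 8.5}
    - {"translation": [-16.5, -15.5, 0], "delta_rot": [0, 0, -0.25], "jaw": 8.5}
    - {"translation": [-19.8, -18.6, 0], "delta_rot": [0, 0, -0.3], "jaw": 8.5}
    - {"translation": [-23.1, -21.7, 0], "delta_rot": [0, 0, -0.35], "jaw": 8.5}
    - {"translation": [-26.4, -24.8, 0], "delta_rot": [0, 0, -0.4], "jaw": 8.5}

```text
time: 0.9
tool_pos: [0.3672, 0.276, 0.2238]
tool_rot: [-0.0, -0.045, 0.999, -0.0]
contact_force: [1.1, 0.1, -1.0]
gripper_width: 0.988
grasp_force: 0.0
```

```bash
python3 -c "
from h import *
go([.439,-.261,.16],.25)
"
```

```text
shift [ -2.3  -54.13   6.39] turn [-0.    -0.    -0.159] at [0.3672 0.276  0.2238] F [ 1.1  0.1 -1. ] t 0.9
```

send_rows:
  steps:
    - {"translation": [-0.2, -4.7, 0.5], "delta_rot": [0, 0, -0.02], "jaw": 8.5}
    - {"translation": [-0.4, -9.4, 1.0], "delta_rot": [0, 0, -0.04], "jaw": 8.5}
    - {"translation": [-0.6, -14.1, 1.5], "delta_rot": [0, 0, -0.06], "jaw": 8.5}
    - {"translation": [-0.8, -18.8, 2], "delta_rot": [0, 0, -0.08], "jaw": 8.5}
    - {"translation": [-1.0, -23.5, 2.5], "delta_rot": [0, 0, -0.1], "jaw": 8.5}
    - {"translation": [-1.2, -28.2, 3.0], "delta_rot": [0, 0, -0.12], "jaw": 8.5}
    - {"translation": [-1.4, -32.9, 3.5], "delta_rot": [0, 0, -0.14], "jaw": 8.5}
    - {"translation": [-1.6, -37.6, 4], "delta_rot": [0, 0, -0.159], "jaw": 8.5}

```text
time: 1.7
tool_pos: [0.4156, -0.0972, 0.1838]
tool_rot: [0.0, -0.123, 0.992, 0.0]
contact_force: [0.6, 0.4, -0.0]
gripper_width: 0.998
grasp_force: 0.0
```

send_rows:
  steps:
    - {"translation": [-0.2, -4.5, 0.6], "delta_rot": [0, 0, 0], "jaw": 8.5}
    - {"translation": [-0.4, -8.8, 1.2], "delta_rot": [0, 0, 0], "jaw": 8.5}
    - {"translation": [-0.5, -12.5, 1.8], "delta_rot": [0, 0, 0], "jaw": 8.5}
    - {"translation": [-0.6, -15.0, 2.2], "delta_rot": [0, 0, 0], "jaw": 8.5}
    - {"translation": [-0.7, -16.5, 2.4], "delta_rot": [0, 0, 0], "jaw": 8.5}
    - {"translation": [-0.7, -16.5, 2.4], "delta_rot": [0, 0, 0], "jaw": 8.5}
    - {"translation": [-0.7, -16.5, 2.4], "delta_rot": [0, 0, 0], "jaw": 8.5}
    - {"translation": [-0.7, -16.5, 2.4], "delta_rot": [0, 0, 0], "jaw": 8.5}

```text
time: 2.5
tool_pos: [0.4631, -0.2525, 0.1604]
tool_rot: [0.0, -0.124, 0.992, 0.0]
contact_force: [-0.2, 0.4, -0.6]
gripper_width: 0.993
grasp_force: 0.0
```

Run:
```python
from h import *
go([.439,-.261,.16],.25)
f=grab_frame("wrist"); np.savez("w1.npz",**f); im=f["pixels"]; cv2.imwrite("pics/w1.png",im)
hsv=cv2.cvtColor(im,cv2.COLOR_BGR2HSV); H,S,V=[hsv[...,i].astype(int) for i in range(3)]
m=(((H<6)|(H>174))&(S>150)&(V>90)).astype(np.uint8)
n,l,st,_=cv2.connectedComponentsWithStats(m); i=1+np.argmax(st[1:,4]); v,u=np.nonzero(l==i)
P=world(f,u,v); t=P[abs(P[:,2]-.05)<.006]; print(len(P),len(t),np.median(t[:,2]))
c,wh,a=cv2.minAreaRect(np.float32(t[:,:2])*1000); print(c,wh,cv2.boxPoints((c,wh,a)).round(1).tolist())
```

```text
shift [ 2.54 -0.23  0.04] turn [ 0.     0.    -0.002] at [ 0.4631 -0.2525  0.1604] F [-0.2  0.4 -0.6] t 2.5
2439 2428 0.0503901927521605
(440.8493347167969, -263.7908020019531) (34.443145751953125, 31.616907119750977) [[420.0, -253.3000030517578], [428.6000061035156, -283.70001220703125], [461.70001220703125, -274.29998779296875], [453.1000061035156, -243.89999389648438]]
```

View pics/w1.png

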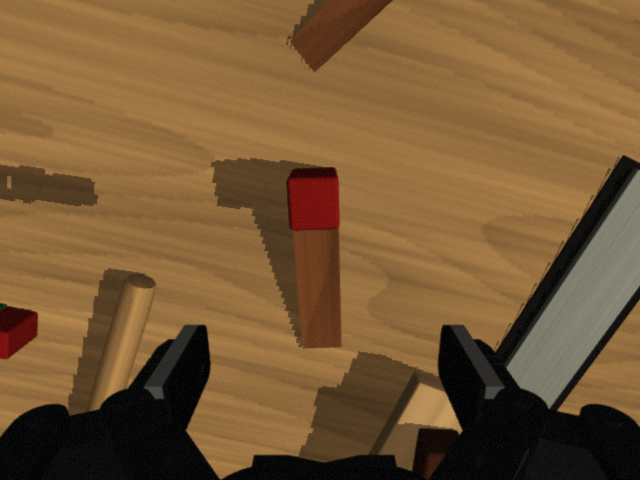

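The wrist view shows the handle at (313,198) with the ramp running down to (320,347). Nothing stands within the jaws' span.

```bash
python3 -c "
from h import *
go([.440,-.263,.028],.265)
"
```

```text
shift [ 2.5  -0.45 13.25] turn [-0.     0.    -0.017] at [ 0.4631 -0.2525  0.1605] F [-0.2 -0.4  0. ] t 2.55
```

send_rows:
  steps:
    - {"translation": [1.2, -0.2, 2], "delta_rot": [0, 0, -0.017], "jaw": 8.0}
    - {"translation": [2.5, -0.45, 4], "delta_rot": [0, 0, -0.017], "jaw": 8.0}
    - {"translation": [2.5, -0.45, 6.5], "delta_rot": [0, 0, -0.017], "jaw": 8.0}
    - {"translation": [2.5, -0.45, 9], "delta_rot": [0, 0, -0.017], "jaw": 8.0}
    - {"translation": [2.5, -0.45, 11.5], "delta_rot": [0, 0, -0.017], "jaw": 8.0}
    - {"translation": [2.5, -0.45, 13], "delta_rot": [0, 0, -0.017], "jaw": 8.0}
    - {"translation": [2.5, -0.45, 13.2], "delta_rot": [0, 0, -0.017], "jaw": 8.0}
    - {"translation": [2.5, -0.45, 13.2], "delta_rot": [0, 0, -0.017], "jaw": 8.0}

```text
time: 3.35
tool_pos: [0.4403, -0.2639, 0.0286]
tool_rot: [0.0, -0.132, 0.991, -0.0]
contact_force: [0.4, 0.7, 0.6]
gripper_width: 0.933
grasp_force: 0.0
```

send_rows:
  steps:
    - {"translation": [0, 0, 0], "delta_rot": [0, 0, 0], "jaw": 6}
    - {"translation": [0, 0, 0], "delta_rot": [0, 0, 0], "jaw": 5}
    - {"translation": [0, 0, 0], "delta_rot": [0, 0, 0], "jaw": 4}
    - {"translation": [0, 0, 0], "delta_rot": [0, 0, 0], "jaw": 3}
    - {"translation": [0, 0, 0], "delta_rot": [0, 0, 0], "jaw": 2.5}
    - {"translation": [0, 0, 0], "delta_rot": [0, 0, 0], "jaw": 2.5}
    - {"translation": [0, 0, 0], "delta_rot": [0, 0, 0], "jaw": 2.5}
    - {"translation": [0, 0, 0], "delta_rot": [0, 0, 0], "jaw": 2.5}

```text
time: 4.15
tool_pos: [0.4407, -0.2648, 0.0294]
tool_rot: [0.001, -0.132, 0.991, -0.001]
contact_force: [-0.5, -0.5, 6.0]
gripper_width: 0.38
grasp_force: 60.4
```

```bash
python3 -c "
from h import *
go([.440,-.263,.028],.265)
s=state();print(s['gripper_width'],s['grasp_force'],s['ft_torque'])
"
```

```text
shift [0.02 0.19 0.14] turn [-0.002  0.001 -0.001] at [ 0.4407 -0.2648  0.0294] F [-0.5 -0.5  6. ] t 4.15
0.3795847476317791 60.352288484573364 [0.04399591 0.12470295 0.03265426]
```

send_rows:
  steps:
    - {"translation": [0, 0, -1], "delta_rot": [0, 0, 0], "jaw": 2.5}
    - {"translation": [0, 0, -2.5], "delta_rot": [0, 0, 0], "jaw": 2.5}
    - {"translation": [0, 0, -4.5], "delta_rot": [0, 0, 0], "jaw": 2.5}
    - {"translation": [0, 0, -6.5], "delta_rot": [0, 0, 0], "jaw": 2.5}
    - {"translation": [1, 0, -8], "delta_rot": [0, 0, 0], "jaw": 2.5}
    - {"translation": [2, 0, -9], "delta_rot": [0, 0, 0], "jaw": 2.5}
    - {"translation": [3, 0, -9], "delta_rot": [0, 0, 0], "jaw": 2.5}
    - {"translation": [3, 0, -9], "delta_rot": [0, 0, 0], "jaw": 2.5}

```text
time: 4.95
tool_pos: [0.4097, -0.2719, 0.1178]
tool_rot: [-0.0, -0.131, 0.991, 0.0]
contact_force: [0.6, -0.4, -2.1]
gripper_width: 0.38
grasp_force: 59.7
```

```bash
python3 -c "
from h import *
go([.4047,-.0108,.12],-.153)
s=state();print(s['gripper_width'],s['grasp_force'],s['ft_torque'])
"
```

```text
shift [-6.3  25.34 -0.21] turn [ 0.    -0.001  0.416] at [ 0.4097 -0.2719  0.1178] F [ 0.6 -0.4 -2.1] t 4.95
0.3796084886840659 59.70172941684723 [-0.03878648  0.02178762 -0.02733182]
```

send_rows:
  steps:
    - {"translation": [-0.6, 3, -0.2], "delta_rot": [0, 0, 0.05], "jaw": 2.5}
    - {"translation": [-1.5, 7, -0.2], "delta_rot": [0, 0, 0.11], "jaw": 2.5}
    - {"translation": [-2.6, 11, -0.2], "delta_rot": [0, 0, 0.18], "jaw": 2.5}
    - {"translation": [-3.7, 15, -0.2], "delta_rot": [0, 0, 0.25], "jaw": 2.5}
    - {"translation": [-4.8, 19, -0.2], "delta_rot": [0, 0, 0.32], "jaw": 2.5}
    - {"translation": [-5.8, 23, -0.2], "delta_rot": [0, 0, 0.38], "jaw": 2.5}
    - {"translation": [-6.3, 25.3, -0.2], "delta_rot": [0, 0, 0.416], "jaw": 2.5}
    - {"translation": [-6.3, 25.3, -0.2], "delta_rot": [0, 0, 0.416], "jaw": 2.5}

```text
time: 5.75
tool_pos: [0.4046, -0.0087, 0.1188]
tool_rot: [-0.001, 0.074, 0.997, 0.001]
contact_force: [0.8, -0.3, -1.4]
gripper_width: 0.379
grasp_force: 60.0
```

Run:
```python
from h import *
go([.4047,-.0108,.045],-.153)
f=grab_frame("top"); np.savez("t2.npz",**f)
w=grab_frame("wrist"); np.savez("w2.npz",**w); a=w["pixels"]
s=grab_frame("scene")["pixels"][150:390,200:520]
cv2.imwrite("pics/w2.png",np.hstack([cv2.resize(a,(400,300)),cv2.resize(s,(400,300))]))
```

```text
shift [-0.06 -0.22  7.38] turn [ 0.001 -0.002  0.005] at [ 0.4046 -0.0087  0.1188] F [ 0.8 -0.3 -1.4] t 5.75
```

View pics/w2.png

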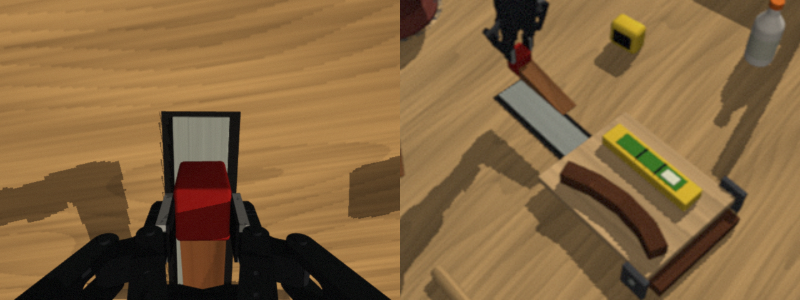

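Wrist view: the handle (202,200) is centred over the strip (edges at 172 and 232) and aligned with it. Scene view: the wedge is above the strip, tip short of the board. I'll lower it next.

send_rows:
  steps:
    - {"translation": [0, -0.2, 2], "delta_rot": [0, 0, 0.005], "jaw": 2.5}
    - {"translation": [0, -0.2, 4], "delta_rot": [0, 0, 0.005], "jaw": 2.5}
    - {"translation": [0, -0.2, 6], "delta_rot": [0, 0, 0.005], "jaw": 2.5}
    - {"translation": [0, -0.2, 7], "delta_rot": [0, 0, 0.005], "jaw": 2.5}
    - {"translation": [0, -0.2, 7.6], "delta_rot": [0, 0, 0.005], "jaw": 2.5}
    - {"translation": [0, -0.2, 7.6], "delta_rot": [0, 0, 0.005], "jaw": 2.5}
    - {"translation": [0, -0.2, 7.6], "delta_rot": [0, 0, 0.005], "jaw": 2.5}
    - {"translation": [0, -0.2, 7.6], "delta_rot": [0, 0, 0.005], "jaw": 2.5}

```text
time: 6.7
tool_pos: [0.4064, -0.0135, 0.0453]
tool_rot: [0.001, 0.078, 0.997, -0.0]
contact_force: [0.7, -0.4, -1.1]
gripper_width: 0.381
grasp_force: 60.0
```

send_rows:
  steps:
    - {"translation": [0, 0, 0.05], "delta_rot": [0, 0, 0], "jaw": 2.5}
    - {"translation": [0, 0, 0.1], "delta_rot": [0, 0, 0], "jaw": 2.5}
    - {"translation": [0, 0, 0.15], "delta_rot": [0, 0, 0], "jaw": 2.5}
    - {"translation": [0, 0, 0.2], "delta_rot": [0, 0, 0], "jaw": 2.5}
    - {"translation": [0, 0, 0.25], "delta_rot": [0, 0, 0], "jaw": 2.5}
    - {"translation": [0, 0, 0.3], "delta_rot": [0, 0, 0], "jaw": 2.5}
    - {"translation": [0, 0, 0.3], "delta_rot": [0, 0, 0], "jaw": 2.5}
    - {"translation": [0, 0, 0.3], "delta_rot": [0, 0, 0], "jaw": 2.5}

```text
time: 7.5
tool_pos: [0.4054, -0.0132, 0.0412]
tool_rot: [-0.0, 0.078, 0.997, 0.0]
contact_force: [0.5, 0.5, -1.3]
gripper_width: 0.381
grasp_force: 60.0
```

send_rows:
  steps:
    - {"translation": [0, 0.1, 0.05], "delta_rot": [0, 0, 0], "jaw": 2.5}
    - {"translation": [0, 0.2, 0.1], "delta_rot": [0, 0, 0], "jaw": 2.5}
    - {"translation": [0, 0.2, 0.15], "delta_rot": [0, 0, 0], "jaw": 2.5}
    - {"translation": [0, 0.2, 0.2], "delta_rot": [0, 0, 0], "jaw": 2.5}
    - {"translation": [0, 0.2, 0.25], "delta_rot": [0, 0, 0], "jaw": 2.5}
    - {"translation": [0, 0.2, 0.3], "delta_rot": [0, 0, 0], "jaw": 2.5}
    - {"translation": [0, 0.2, 0.3], "delta_rot": [0, 0, 0], "jaw": 2.5}
    - {"translation": [0, 0.2, 0.3], "delta_rot": [0, 0, 0], "jaw": 2.5}

```text
time: 8.3
tool_pos: [0.4058, -0.0112, 0.0382]
tool_rot: [-0.0, 0.078, 0.997, 0.0]
contact_force: [-0.9, -0.8, -0.9]
gripper_width: 0.382
grasp_force: 60.0
```

send_rows:
  steps:
    - {"translation": [0, 0, 0.02], "delta_rot": [0, 0, 0], "jaw": 2.5}
    - {"translation": [0, 0, 0.04], "delta_rot": [0, 0, 0], "jaw": 2.5}
    - {"translation": [0, 0, 0.06], "delta_rot": [0, 0, 0], "jaw": 2.5}
    - {"translation": [0, 0, 0.08], "delta_rot": [0, 0, 0], "jaw": 2.5}
    - {"translation": [0, 0, 0.1], "delta_rot": [0, 0, 0], "jaw": 2.5}
    - {"translation": [0, 0, 0.1], "delta_rot": [0, 0, 0], "jaw": 2.5}
    - {"translation": [0, 0, 0.1], "delta_rot": [0, 0, 0], "jaw": 2.5}
    - {"translation": [0, 0, 0.1], "delta_rot": [0, 0, 0], "jaw": 2.5}

```text
time: 9.1
tool_pos: [0.4058, -0.0112, 0.0372]
tool_rot: [0.0, 0.078, 0.997, 0.0]
contact_force: [-0.7, 0.6, -0.5]
gripper_width: 0.375
grasp_force: 60.0
```

send_rows:
  steps:
    - {"translation": [0, 0, 0.02], "delta_rot": [0, 0, 0], "jaw": 2.5}
    - {"translation": [0, 0, 0.04], "delta_rot": [0, 0, 0], "jaw": 2.5}
    - {"translation": [0, 0, 0.06], "delta_rot": [0, 0, 0], "jaw": 2.5}
    - {"translation": [0, 0, 0.08], "delta_rot": [0, 0, 0], "jaw": 2.5}
    - {"translation": [0, 0, 0.1], "delta_rot": [0, 0, 0], "jaw": 2.5}
    - {"translation": [0, 0, 0.1], "delta_rot": [0, 0, 0], "jaw": 2.5}
    - {"translation": [0, 0, 0.1], "delta_rot": [0, 0, 0], "jaw": 2.5}
    - {"translation": [0, 0, 0.1], "delta_rot": [0, 0, 0], "jaw": 2.5}

```text
time: 9.9
tool_pos: [0.4058, -0.0112, 0.0363]
tool_rot: [0.0, 0.078, 0.997, -0.0]
contact_force: [-0.5, 0.6, 0.7]
gripper_width: 0.381
grasp_force: 60.2
```

```bash
python3 -c "
from h import *
go([.4047,-.0108,.036],-.153)
print(state()['ft_torque'])"
```

```text
shift [0.12 0.03 0.03] turn [-0.     0.    -0.004] at [ 0.4058 -0.0112  0.0363] F [-0.5  0.6  0.7] t 9.9
[0.00591608 0.03856051 0.03676779]
```

send_rows:
  steps:
    - {"translation": [0, 0, 0.02], "delta_rot": [0, 0, 0], "jaw": 2.5}
    - {"translation": [0, 0, 0.04], "delta_rot": [0, 0, 0], "jaw": 2.5}
    - {"translation": [0, 0, 0.05], "delta_rot": [0, 0, 0], "jaw": 2.5}
    - {"translation": [0, 0, 0.05], "delta_rot": [0, 0, 0], "jaw": 2.5}
    - {"translation": [0, 0, 0.05], "delta_rot": [0, 0, 0], "jaw": 2.5}
    - {"translation": [0, 0, 0.05], "delta_rot": [0, 0, 0], "jaw": 2.5}
    - {"translation": [0, 0, 0.05], "delta_rot": [0, 0, 0], "jaw": 2.5}
    - {"translation": [0, 0, 0.05], "delta_rot": [0, 0, 0], "jaw": 2.5}

```text
time: 10.7
tool_pos: [0.406, -0.0113, 0.0362]
tool_rot: [0.0, 0.078, 0.997, -0.0]
contact_force: [-3.0, -0.0, 5.4]
gripper_width: 0.382
grasp_force: 60.7
```

```bash
python3 -c "
from h import *
go([.4047,-.0108,.036],-.153)
print(state()['ft_torque'])"
```

```text
shift [0.13 0.03 0.02] turn [-0.     0.    -0.004] at [ 0.406  -0.0113  0.0362] F [-3.  -0.   5.4] t 10.7
[0.16803894 0.42564316 0.02352239]
```

Contact with the strip at about 6.8 mm, so the expected depth is about 71 mm. I'll ease off 0.3 mm and slide forward.

send_rows:
  steps:
    - {"translation": [0, 0, -0.04], "delta_rot": [0, 0, 0], "jaw": 2.5}
    - {"translation": [-0.8, 0, -0.04], "delta_rot": [0, 0, 0], "jaw": 2.5}
    - {"translation": [-1.6, 0, -0.04], "delta_rot": [0, 0, 0], "jaw": 2.5}
    - {"translation": [-2.4, 0, -0.04], "delta_rot": [0, 0, 0], "jaw": 2.5}
    - {"translation": [-3.2, 0, -0.04], "delta_rot": [0, 0, 0], "jaw": 2.5}
    - {"translation": [-4.0, 0, -0.04], "delta_rot": [0, 0, 0], "jaw": 2.5}
    - {"translation": [-4.8, 0, -0.04], "delta_rot": [0, 0, 0], "jaw": 2.5}
    - {"translation": [-5.5, 0, -0.04], "delta_rot": [0, 0, 0], "jaw": 2.5}

```text
time: 11.5
tool_pos: [0.461, -0.0199, 0.0363]
tool_rot: [-0.0, 0.078, 0.997, 0.0]
contact_force: [-4.3, -0.2, 6.7]
gripper_width: 0.381
grasp_force: 60.9
```

```bash
cat >> h.py <<'E'
def look(tag,save=True):
    """bubble along the vial (mm) from the top view, line position and wedge progress"""
    f=grab_frame("top"); im=f["pixels"]; hsv=cv2.cvtColor(im,cv2.COLOR_BGR2HSV)
    if save: cv2.imwrite(f"pics/{tag}.png",cv2.resize(im[120:300,240:400],None,fx=3.2,fy=3.2,interpolation=cv2.INTER_CUBIC))
    H,S,V=[hsv[...,i].astype(int) for i in range(3)]
    yel=(H>20)&(H<36)&(S>150)&(V>120); z=np.zeros_like(yel); z[120:215,262:308]=1; yel&=z
    hull=cv2.convexHull(np.argwhere(yel)[:,::-1].astype(np.int32)); k=np.zeros(V.shape,np.uint8); cv2.fillConvexPoly(k,hull,1)
    k=cv2.erode(k,np.ones((5,5)))>0
    d=np.array([.9883,-.1524]); lv=np.array([ray(f,a,b,.07)[:2] for a,b in hull[:,0]])@d; mid=(lv.max()+lv.min())/2
    out={}
    for n,m in(("bubble",k&(S<110)&(V>150)),("black",k&(V<75))):
        v,u=np.nonzero(m); p=np.array([ray(f,a,b,.07)[:2] for a,b in zip(u,v)])@d-mid if len(u) else np.array([np.nan])
        out[n]=(len(u),(p.min()*1e3).round(1),(p.mean()*1e3).round(1),(p.max()*1e3).round(1))
    s=state(); g=(s["tool_pos"][:2]-[.5905,-.0395]); print(out,"len",((lv.max()-lv.min())*1e3).round(),"tip past",(g@d*1e3+138).round(1),"lat",(g@[.1524,.9883]*1e3).round(1),
      "z",s["tool_pos"][2].round(4),"F",s["contact_force"].round(1),"t",round(s["time"],2))
E
python3 -c "
from h import *
look('p1')"
```

```text
{'bubble': (85, np.float64(31.7), np.float64(46.7), np.float64(62.0)), 'black': (26, np.float64(-23.5), np.float64(2.0), np.float64(24.1))} len 200.0 tip past 8.2 lat -0.5 z 0.0364 F [ 0.2 -0.1 -0.2] t 11.55
```

View pics/p1.png

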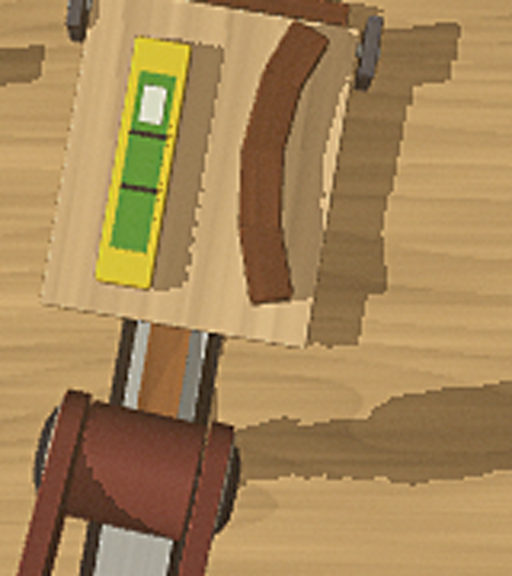

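The view shows the bubble at (153,104) beyond the far line, with lines at y≈135 and 187. The wedge is centred on the strip and its tip is under the edge. I'll push slowly.

send_rows:
  steps:
    - {"translation": [-0.4, 0.03, 0], "delta_rot": [0, 0, 0], "jaw": 2.5}
    - {"translation": [-0.8, 0.05, 0], "delta_rot": [0, 0, 0], "jaw": 2.5}
    - {"translation": [-1.2, 0.05, 0], "delta_rot": [0, 0, 0], "jaw": 2.5}
    - {"translation": [-1.5, 0.05, 0], "delta_rot": [0, 0, 0], "jaw": 2.5}
    - {"translation": [-1.8, 0.05, 0], "delta_rot": [0, 0, 0], "jaw": 2.5}
    - {"translation": [-2.1, 0.05, 0], "delta_rot": [0, 0, 0], "jaw": 2.5}
    - {"translation": [-2.4, 0.05, 0], "delta_rot": [0, 0, 0], "jaw": 2.5}
    - {"translation": [-2.7, 0.05, 0], "delta_rot": [0, 0, 0], "jaw": 2.5}

```text
time: 12.35
tool_pos: [0.4828, -0.0226, 0.0362]
tool_rot: [-0.006, 0.078, 0.997, 0.001]
contact_force: [-21.3, 3.6, 22.6]
gripper_width: 0.379
grasp_force: 62.7
```

```bash
python3 -c "
from h import *
look('p2',False)"
```

```text
{'bubble': (86, np.float64(24.9), np.float64(40.1), np.float64(54.8)), 'black': (25, np.float64(-23.1), np.float64(3.1), np.float64(24.1))} len 200.0 tip past 29.6 lat 0.2 z 0.0362 F [-17.9   3.4  20.3] t 12.4
```

send_rows:
  steps:
    - {"translation": [0, 0, -0.05], "delta_rot": [0, 0, 0], "jaw": 2.5}
    - {"translation": [0, 0, -0.1], "delta_rot": [0, 0, 0], "jaw": 2.5}
    - {"translation": [0, 0, -0.1], "delta_rot": [0, 0, 0], "jaw": 2.5}
    - {"translation": [0, 0, -0.1], "delta_rot": [0, 0, 0], "jaw": 2.5}
    - {"translation": [0, 0, -0.1], "delta_rot": [0, 0, 0], "jaw": 2.5}
    - {"translation": [0, 0, -0.1], "delta_rot": [0, 0, 0], "jaw": 2.5}
    - {"translation": [0, 0, -0.1], "delta_rot": [0, 0, 0], "jaw": 2.5}
    - {"translation": [0, 0, -0.1], "delta_rot": [0, 0, 0], "jaw": 2.5}

```text
time: 13.2
tool_pos: [0.4835, -0.0227, 0.0362]
tool_rot: [-0.005, 0.078, 0.997, 0.001]
contact_force: [-14.1, 1.8, 12.3]
gripper_width: 0.379
grasp_force: 61.5
```

```bash
python3 -c "
from h import *
s=state();print(s['tool_rot'],s['ft_torque'],s['tool_pos'],s['contact_force'])"
```

```text
[-4.84539322e-03  7.81707372e-02  9.96928063e-01  5.42821124e-04] [0.51250468 2.10598149 0.01331404] [ 0.48346763 -0.02274487  0.03624829] [-14.08686009   1.8498267   12.30032685]
```

send_rows:
  steps:
    - {"translation": [0, 0, -0.08], "delta_rot": [0, 0, 0], "jaw": 2.5}
    - {"translation": [-0.2, 0, -0.08], "delta_rot": [0, 0, 0], "jaw": 2.5}
    - {"translation": [-0.4, 0, -0.08], "delta_rot": [0, 0, 0], "jaw": 2.5}
    - {"translation": [-0.6, 0, -0.08], "delta_rot": [0, 0, 0], "jaw": 2.5}
    - {"translation": [-0.8, 0, -0.08], "delta_rot": [0, 0, 0], "jaw": 2.5}
    - {"translation": [-1.0, 0, -0.08], "delta_rot": [0, 0, 0], "jaw": 2.5}
    - {"translation": [-1.2, 0, -0.08], "delta_rot": [0, 0, 0], "jaw": 2.5}
    - {"translation": [-1.4, 0, -0.08], "delta_rot": [0, 0, 0], "jaw": 2.5}

```text
time: 14.0
tool_pos: [0.4963, -0.0247, 0.0362]
tool_rot: [-0.006, 0.078, 0.997, 0.001]
contact_force: [-15.3, 2.5, 11.1]
gripper_width: 0.382
grasp_force: 61.4
```

```bash
python3 -c "
from h import *
look('p3',False); print(state()['tool_rot'])"
```

```text
{'bubble': (85, np.float64(12.6), np.float64(27.8), np.float64(42.8)), 'black': (17, np.float64(-22.3), np.float64(-8.2), np.float64(24.0))} len 200.0 tip past 43.1 lat 0.2 z 0.0362 F [-14.4   2.3   9.1] t 14.05
[-5.55825638e-03  7.82219550e-02  9.96920270e-01  6.38197662e-04]
```

send_rows:
  steps:
    - {"translation": [-0.2, 0, -0.05], "delta_rot": [0, 0, 0], "jaw": 2.5}
    - {"translation": [-0.4, 0, -0.05], "delta_rot": [0, 0, 0], "jaw": 2.5}
    - {"translation": [-0.6, 0, -0.05], "delta_rot": [0, 0, 0], "jaw": 2.5}
    - {"translation": [-0.8, 0, -0.05], "delta_rot": [0, 0, 0], "jaw": 2.5}
    - {"translation": [-1.0, 0, -0.05], "delta_rot": [0, 0, 0], "jaw": 2.5}
    - {"translation": [-1.2, 0, -0.05], "delta_rot": [0, 0, 0], "jaw": 2.5}
    - {"translation": [-1.4, 0, -0.05], "delta_rot": [0, 0, 0], "jaw": 2.5}
    - {"translation": [-1.6, 0, -0.05], "delta_rot": [0, 0, 0], "jaw": 2.5}

```text
time: 14.85
tool_pos: [0.512, -0.0272, 0.0362]
tool_rot: [-0.006, 0.078, 0.997, 0.001]
contact_force: [-12.7, 2.9, 8.1]
gripper_width: 0.377
grasp_force: 61.1
```

```bash
python3 -c "
from h import *
look('p4',False); print(state()['tool_rot'])"
```

```text
{'bubble': (84, np.float64(-1.0), np.float64(13.7), np.float64(29.2)), 'black': (17, np.float64(-21.8), np.float64(-4.8), np.float64(25.4))} len 201.0 tip past 59.0 lat 0.1 z 0.0362 F [-11.6   1.5   4.7] t 14.9
[-5.48232451e-03  7.82153081e-02  9.96921227e-01  6.13459494e-04]
```

send_rows:
  steps:
    - {"translation": [-0.2, 0, -0.02], "delta_rot": [0, 0, 0], "jaw": 2.5}
    - {"translation": [-0.4, 0, -0.02], "delta_rot": [0, 0, 0], "jaw": 2.5}
    - {"translation": [-0.6, 0, -0.02], "delta_rot": [0, 0, 0], "jaw": 2.5}
    - {"translation": [-0.8, 0, -0.02], "delta_rot": [0, 0, 0], "jaw": 2.5}
    - {"translation": [-1.0, 0, -0.02], "delta_rot": [0, 0, 0], "jaw": 2.5}
    - {"translation": [-1.1, 0, -0.02], "delta_rot": [0, 0, 0], "jaw": 2.5}
    - {"translation": [-1.1, 0, -0.02], "delta_rot": [0, 0, 0], "jaw": 2.5}
    - {"translation": [-1.1, 0, -0.02], "delta_rot": [0, 0, 0], "jaw": 2.5}

```text
time: 15.7
tool_pos: [0.5232, -0.029, 0.0362]
tool_rot: [-0.005, 0.078, 0.997, 0.001]
contact_force: [-10.5, 1.5, 5.3]
gripper_width: 0.379
grasp_force: 60.7
```

```bash
python3 -c "
from h import *
look('p5'); print(state()['tool_rot'])"
```

```text
{'bubble': (87, np.float64(-11.2), np.float64(3.5), np.float64(18.6)), 'black': (27, np.float64(-22.2), np.float64(0.7), np.float64(24.9))} len 201.0 tip past 69.9 lat 0.1 z 0.0362 F [-11.4   1.4   5.1] t 15.75
[-5.40678652e-03  7.82053814e-02  9.96922448e-01  5.63918021e-04]
```

View pics/p5.png

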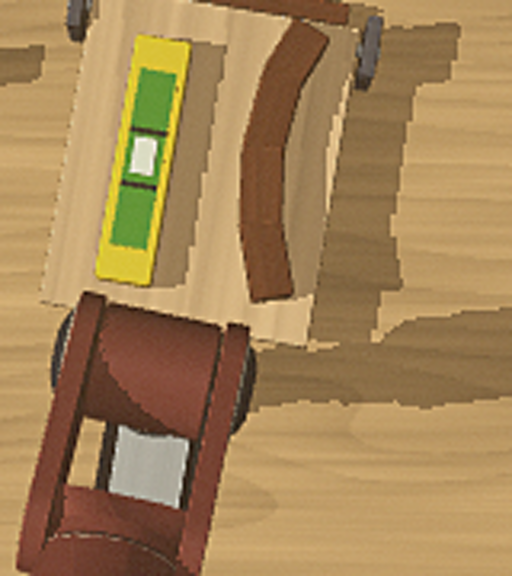

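The bubble is at (144,155) between the lines at 132 and 185, about 2–3 mm to the far side. I'll push about 3 mm more.

send_rows:
  steps:
    - {"translation": [-0.1, 0, -0.02], "delta_rot": [0, 0, 0], "jaw": 2.5}
    - {"translation": [-0.2, 0, -0.02], "delta_rot": [0, 0, 0], "jaw": 2.5}
    - {"translation": [-0.3, 0, -0.02], "delta_rot": [0, 0, 0], "jaw": 2.5}
    - {"translation": [-0.3, 0, -0.02], "delta_rot": [0, 0, 0], "jaw": 2.5}
    - {"translation": [-0.3, 0, -0.02], "delta_rot": [0, 0, 0], "jaw": 2.5}
    - {"translation": [-0.3, 0, -0.02], "delta_rot": [0, 0, 0], "jaw": 2.5}
    - {"translation": [-0.3, 0, -0.02], "delta_rot": [0, 0, 0], "jaw": 2.5}
    - {"translation": [-0.3, 0, -0.02], "delta_rot": [0, 0, 0], "jaw": 2.5}

```text
time: 16.55
tool_pos: [0.5261, -0.0295, 0.0362]
tool_rot: [-0.005, 0.078, 0.997, 0.001]
contact_force: [-10.6, 1.9, 4.6]
gripper_width: 0.38
grasp_force: 60.6
```

```bash
python3 -c "
from h import *
look('p6',False); print(state()['tool_rot'])"
```

```text
{'bubble': (88, np.float64(-14.0), np.float64(0.8), np.float64(15.8)), 'black': (31, np.float64(-22.4), np.float64(0.9), np.float64(25.5))} len 201.0 tip past 72.8 lat 0.1 z 0.0362 F [-11.5   1.9   3.3] t 16.6
[-5.38414807e-03  7.81880416e-02  9.96923909e-01  6.00680424e-04]
```

send_rows:
  steps:
    - {"translation": [0.05, 0, -0.02], "delta_rot": [0, 0, 0], "jaw": 2.5}
    - {"translation": [0.07, 0, -0.03], "delta_rot": [0, 0, 0], "jaw": 3.4}
    - {"translation": [0.07, 0, -0.03], "delta_rot": [0, 0, 0], "jaw": 4}
    - {"translation": [0.07, 0, -0.03], "delta_rot": [0, 0, 0], "jaw": 4.5}
    - {"translation": [0.07, 0, -0.03], "delta_rot": [0, 0, 0], "jaw": 5}
    - {"translation": [0.07, 0, -0.03], "delta_rot": [0, 0, 0], "jaw": 5.5}
    - {"translation": [0.07, 0, -0.03], "delta_rot": [0, 0, 0], "jaw": 6}
    - {"translation": [0.07, 0, -0.03], "delta_rot": [0, 0, 0], "jaw": 6}

```text
time: 17.4
tool_pos: [0.5298, -0.0303, 0.0393]
tool_rot: [0.0, 0.078, 0.997, -0.0]
contact_force: [-0.4, 0.2, -0.3]
gripper_width: 0.7
grasp_force: 0.0
```

```bash
python3 -c "
from h import *
look('p7',False); print(state()['tool_rot'],state()['gripper_width'])"
```

```text
{'bubble': (88, np.float64(-13.8), np.float64(1.0), np.float64(16.0)), 'black': (31, np.float64(-22.2), np.float64(1.0), np.float64(25.8))} len 201.0 tip past 76.6 lat -0.2 z 0.0392 F [-1.1  0.6  0. ] t 17.45
[ 1.70067897e-04  7.83382398e-02  9.96926823e-01 -2.71250796e-05] 0.7046253075856606
```

The wedge holds with the bubble centred. Now I'll withdraw upwards and back.

send_rows:
  steps:
    - {"translation": [0, 0, -1], "delta_rot": [0, 0, 0], "jaw": 6}
    - {"translation": [0, 0, -2.5], "delta_rot": [0, 0, 0], "jaw": 6}
    - {"translation": [0, 0, -4.5], "delta_rot": [0, 0, 0], "jaw": 6}
    - {"translation": [0.5, 0, -7], "delta_rot": [0, 0, 0], "jaw": 6}
    - {"translation": [2, 0, -10], "delta_rot": [0, 0, 0], "jaw": 6}
    - {"translation": [4, 0, -13], "delta_rot": [0, 0, 0], "jaw": 6}
    - {"translation": [7, 0, -15], "delta_rot": [0, 0, 0], "jaw": 6}
    - {"translation": [10, 0, -15], "delta_rot": [0, 0, 0], "jaw": 6}

```text
time: 18.25
tool_pos: [0.4324, -0.015, 0.1949]
tool_rot: [0.005, 0.078, 0.997, -0.001]
contact_force: [-0.2, -0.2, 0.2]
gripper_width: 0.701
grasp_force: 0.0
```

```bash
python3 -c "
from h import *
look('p8',False)
cv2.imwrite('pics/end.png',grab_frame('scene')['pixels'])"
```

```text
{'bubble': (85, np.float64(-13.9), np.float64(0.9), np.float64(15.8)), 'black': (32, np.float64(-22.4), np.float64(1.7), np.float64(25.6))} len 201.0 tip past -26.4 lat 0.5 z 0.1923 F [ 2.1  1.2 -1.8] t 18.3
```

View pics/end.png

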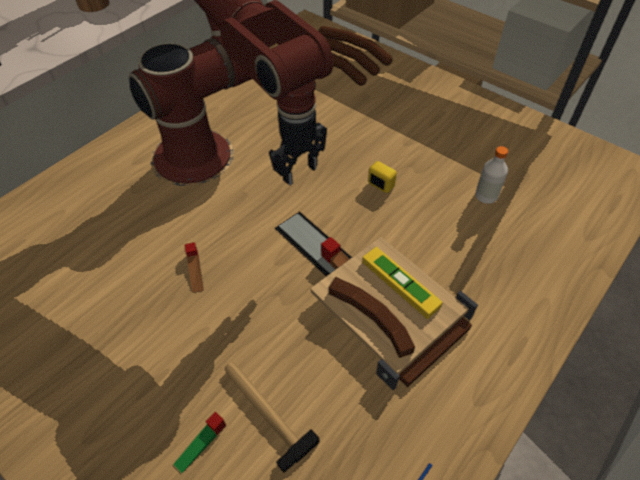

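The scene view shows the wedge handle at (331,248) on the strip, the bubble centred at (401,278), and the gripper clear. The tape measure, glue bottle and mallet have not moved.

```bash
python3 -c "
from plant import *
print(job_done())"
```

```text
the job is handed in; nothing more can be done
None
```

The job is handed in: the wedge alone carries the board, the bubble is centred to within about 1 mm, and the robot is clear, at 18 s; early in the push it pressed on the wedge with about 20 N, eased to under 10 N for the rest.

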